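# Take the used-up film roll off its feeder spindle

### The job

Two tape feeders stand on the bench, one with a thick roll and one whose roll is nearly used up (much the thinner of the two on spindles). Swing the used-up roll's keeper arm fully aside, slide that roll straight up off its spindle, and set it down gently, upright, in the empty compartment of the grey tray, keeping it upright all the way. Leave the arm open for the next roll, and do not disturb the other feeder, the bare core in the tray, the jar or the screwdriver.

Things in the scene. Friction and masses are not known exactly. Their poses are not given: they have to be found in the camera images.
- spent_roll: the used-up roll: amber tape wound on a cardboard core, a plain upright ring 50 mm in outer diameter, 60 mm tall, hole 28 mm; origin at the centre of its underside, z along its axis. It starts on the spindle of feeder_spent, underside at z = 20 mm, top at 80 mm
- feeder_spent: fixed feeder: aluminium base plate 175 x 110 x 16 mm (centre 20 mm to +x); origin on the table under the spindle, z up. On it a round seat (top at z = 20 mm), an upright steel spindle 24 mm thick up to z = 75 mm, and a pivot post 26 mm thick at x = +80 mm with a swinging keeper arm. It holds the used-up roll
- keeper_spent (a joint): angle (rad) of the keeper arm of feeder_spent: flat grey arm 20 mm wide, underside at z = 84 mm, top 94 mm, on the pivot post. 0 = closed, along the feeder's -x over the spindle; grows clockwise seen from above, the free end going to the feeder's +y, up to 1.75. Light friction: it stays where it is left
- keeper_spent_knob (a point): knob of the keeper arm of feeder_spent: upright black cylinder 24 mm thick on the free end of the keeper arm, 80 mm from the pivot, from z = 94 to 136 mm; this point lies on its axis at z = 118 mm
- keeper_spent_hinge (a point): pivot of the keeper arm of feeder_spent, at the height of the arm's underside (z = 84 mm)
- full_roll: the thick roll, same make and height (60 mm), 90 mm in outer diameter, hole 28 mm, on the spindle of feeder_full; origin at the centre of its underside. Stays there
- feeder_full: fixed feeder: aluminium base plate 175 x 110 x 16 mm (centre 20 mm to +x); origin on the table under the spindle, z up. On it a round seat (top at z = 20 mm), an upright steel spindle 24 mm thick up to z = 75 mm, and a pivot post 26 mm thick at x = +80 mm with a swinging keeper arm. It holds the thick roll; not to be touched
- keeper_full (a joint): angle (rad) of the keeper arm of feeder_full: flat grey arm 20 mm wide, underside at z = 84 mm, top 94 mm, on the pivot post. 0 = closed, along the feeder's -x over the spindle; grows clockwise seen from above, the free end going to the feeder's +y, up to 1.75. Light friction: it stays where it is left. Not to be moved
- tray: fixed grey open tray, 216 (x) x 110 (y) x 25 mm high, walls and floor 4 mm, a divider across its middle makes two compartments of about 102 x 102 mm side by side along its x; origin at the centre of its underside
- tray_empty (a point): centre of the floor of the tray's empty compartment, at x = -53 mm of the tray, z = 4 mm; its axes are the tray's
- bare_core: bare cardboard core, 36 mm in diameter, 60 mm tall, upright in the tray's other compartment (x = +53 mm); origin at the centre of its underside. Stays there
- jar: small amber jar, 40 mm in diameter, 55 mm tall, standing on the bench near the feeders; origin at the centre of its underside
- screwdriver: screwdriver 150 mm long lying on the bench near the feeders, along its own x, handle about 25 mm thick

How it is judged:
On the way, in this order (a step that is already met when the one before it is completed fails the run):
1. the used-up roll's keeper arm is swung aside (more than 1.1 rad) while that roll still sits on its spindle (value of joint keeper_spent above 1.1 rad and z of spent_roll in the frame of feeder_spent below 0.03 m and horizontal distance between spent_roll and feeder_spent below 0.008 m), for 0.2 s.
2. the roll has been lifted off over the top of the spindle (underside above z = 78 mm), upright within 0.3 rad, the arm still open (value of joint keeper_spent above 1.1 rad and z of spent_roll in the frame of feeder_spent above 0.078 m and angle between spent_roll's own z axis and vertical below 0.3 rad), for 0.1 s.
At the end, for the whole second after the job is handed in: The used-up roll stands upright (0.08 rad), released and at rest, on the floor (5 mm) of the empty compartment, within 33 mm of its centre along either tray axis; its keeper arm is open over 1.1 rad; the thick roll is on its spindle (10 mm), its keeper arm under 0.6 rad (value of joint keeper_spent above 1.1 rad and x of spent_roll in the frame of tray_empty between -0.033 and 0.033 m and y of spent_roll in the frame of tray_empty between -0.033 and 0.033 m and z of spent_roll in the frame of tray_empty between -0.004 and 0.005 m and angle between spent_roll's own z axis and vertical below 0.08 rad and linear speed of spent_roll below 0.02 m/s and contact force between the fingers and spent_roll below 0.1 N and horizontal distance between full_roll and feeder_full below 0.01 m and value of joint keeper_full below 0.6 rad); the robot touches nothing.
It fails at once if the used-up roll is tipped by more than 0.4 rad (angle between spent_roll's own z axis and vertical above 0.4 rad).
It fails at once if the used-up roll is dropped (moves faster than 0.6 m/s while no finger holds it) (contact force between the fingers and spent_roll below 0.1 N and linear speed of spent_roll above 0.6 m/s).
It fails at once if the other feeder is disturbed (thick roll moved 15 mm, or its keeper arm swung to 0.6 rad) (distance of full_roll from where it was at the start of the episode above 0.015 m or value of joint keeper_full above 0.6 rad).
It fails at once if the bare core, jar or screwdriver is knocked 30 mm or more out of place (distance of any of bare_core, jar, screwdriver from where it was at the start of the episode above 0.03 m).
It also fails if it takes over 61 s, if anything falls off the work surface, if the arm or the gripper's body presses on something with over 40 N, if the wrist force passes 120 N, or if a joint passes its speed limit or range.

### The arm

A 7-joint arm with a two-finger parallel gripper is mounted at the origin on the work surface. World frame = base frame: x ahead of the robot, y to its left, z up, the work surface at z = 0. Lengths are in m, angles in rad, forces in N, time in s.
With the tool pointing down it reaches from about 0.425 to 0.875 m from the base axis. Payload 8.4 kg.
Tool frame: the origin (TCP) lies at the very end of the fingers, on their centre line; the grasp point (between the pads) lies 19 mm behind it (manip.grip_depth is the z of the grasp point in the tool frame, in m); z points along the fingers, y is the line along which they close (so a half turn about z gives the same grasp; the last joint's range is limited). The gripper opens to 87 mm and grips with 3 to 60 N. Pads are 19 mm wide; open, the fingers measure 117 mm over their backs; the gripper's body (75 mm by 190 mm) begins 51 mm behind the grasp point.
Start: joints at [-1.224, 0.333, 0.04, 1.465, -0.013, 1.343, -0.059], TCP at [0.28, 0.586, 0.184] pointing down, gripper open.
Joint ranges: [-2.58, 2.58], [-0.38, 2.09], [-1.3, 1.39], [0.25, 2.4], [-1.5, 4.64], [0.08, 2.09], [-2.65, 2.65]. Speed limits (rad/s): [2.22, 2.22, 2.79, 2.79, 3.14, 3.14, 3.14].

### API

Orientations are given as [roll, pitch, yaw] about the fixed x, y, z axes, in that order (R = Rz(yaw) Ry(pitch) Rx(roll)).
In Python, from workcell import manip gives the robot as it stands.
- The arm moves only by the shell command python3 -m pendant 'ROWS'. ROWS is text: rows parted by semicolons, each of 7 numbers parted by spaces: the shift along the world's x, y, z in mm, then the turn, a rotation vector about the world's x, y, z in degrees, then the opening, from 0 (shut) to 1 (fully open). A call has 1 to 20 rows; each row shifts and turns the commanded pose from where the row before left it; what a row does not reach is not made up. A row lasts 1/10 s, in which the tool goes at most 50 mm and 8.59 degrees, less where a joint would pass 70% of its speed; a pose out of reach is approached as far as the arm can. A call is refused whole if a number of a shift passes 50 or a number of a turn 8.59, either way. A call with a gripper value outside its range is refused whole. The fingers move at their own pace and stop on an object; the grip force is fixed at half the most. Time passes only in rows, so rows that do not move let the fingers close. It gives the time, the measured TCP pose, the force, the opening and the grip force at its end, in the units of the state.
- manip.get_obs(): the state, without advancing time (a new reading comes with each control period).
- manip.read_camera(name): name is "scene" or "top" or "wrist"; returns (picture, depth): 384x512x3 uint8, blue, green, red; 384x512 float32, m along the optical axis (not along the pixel's ray), 0 where there is no reading.
- manip.camera_info(name): a dict with "vfov" (degrees; the focal length in pixels is half the picture's height over the tangent of half this angle, whatever the lens; pixels are square), "cx", "cy" (the principal point, pixels), "pose" (4x4, takes a point from camera to world coordinates); the wrist camera has in their place "T_tool_cam" (4x4, takes a point from camera to tool coordinates, whose origin is the TCP and whose axes are the flange's). Camera axes: x right, y down, z forward; pixel columns grow to the right and rows downward; lengths in m; the calibration is good to about 2 mm. A picture is of the moment at which its call begins: read the wrist's pose just before it. camera_info takes no time and is no camera call.
- manip.hand_in(): hands the job in; it is judged then, once.
Trained networks look in the newest picture that a camera, given by its name, has taken for a name from the list of things; names that differ only in an ending like _2 or _b are one class to them, and where a whole thing is asked for, a point or a joint stands for the part that bears it (a point fixed in the world has none). Each returns a list of dicts, best first, with "conf" (0 to 1); they miss things now and then, are a little off and sometimes report something else, mostly with a low value. They report only what shows in the picture. A call takes as long as a camera call.
- manip.find_in(thing, camera): "location" ([column, row] in pixels, amid what is visible of it).
- manip.silhouettes(thing, camera): "pixels" (384x512 bool, what is visible of it) and "location" ([column, row] in pixels, amid what is visible of it).
- manip.tip_of(thing, camera): "location" ([column, row] in pixels: a listed point, or the origin of a listed thing).
The state is a dict: "time": time; "joint_positions": joint angles; "qd": joint speeds; "effort": joint torques, N m; "eef_pos": TCP position; "orientation": TCP orientation; "force": force on the tool from outside, world axes, zero at the start; "ft_torque": the same for the moment, N m; "gripper_width": opening from 0.0 (shut) to 1.0 (fully open); "grasp_force": force on a finger pad.
Only numpy, scipy, OpenCV 4.12 (cv2) and the standard library are available. Lean on these libraries where they do the work, as an engineer would, in place of code of your own. Each camera call takes 0.05 s, during which the arm holds its last target. There are 200 camera calls.

## Working session

There is one attempt and no reset: what is moved stays moved. The work goes in short steps, Python scripts to look and compute and a shell command to move; the robot and the scene stay as the last step left them, time stands still between calls to the robot, and variables do not carry over. Pictures are saved under pics/ and viewed, at most 10 in all, crops included, and the job is handed in when it is done.

```bash
mkdir -p pics
cat > h.py <<'E'
import numpy as np, cv2
from workcell import manip
from scipy.spatial.transform import Rotation as R
def cam(name):
    i=manip.camera_info(name); f=192/np.tan(np.radians(i["vfov"])/2)
    if "pose" in i: T=np.array(i["pose"])
    else:
        o=manip.get_obs(); W=np.eye(4); W[:3,:3]=R.from_euler('xyz',o["orientation"]).as_matrix(); W[:3,3]=o["eef_pos"]; T=W@np.array(i["T_tool_cam"])
    return f,i["cx"],i["cy"],T
def cloud(c,d):
    f,cx,cy,T=c; v,u=np.mgrid[:384,:512]
    P=np.stack([(u-cx)/f*d,(v-cy)/f*d,d],-1)@T[:3,:3].T+T[:3,3]; P[d==0]=np.nan
    return P
def atz(c,uv,z):
    f,cx,cy,T=c; r=T[:3,:3]@np.array([(uv[0]-cx)/f,(uv[1]-cy)/f,1]); return T[:3,3]+r*(z-T[2,3])/r[2]
E
python3 - <<'E'
from h import *
for n in("top","scene"):
    c=cam(n); im,d=manip.read_camera(n); cv2.imwrite(f"pics/{n}0.png",im); np.save(f"{n}.npy",d)
    P=cloud(c,d)
    for t in ["spent_roll","full_roll","keeper_spent","keeper_full","keeper_spent_knob","feeder_spent","feeder_full","tray","bare_core","jar","screwdriver"]:
        for s in manip.silhouettes(t,n)[:2]:
            q=P[s["pixels"]]; print(n,t,round(s["conf"],2),np.round(s["location"]),np.round(np.nanmedian(q,0),3),np.round(np.nanmin(q,0),3),np.round(np.nanmax(q,0),3))
    for t,z in [("keeper_spent_knob",.118),("keeper_spent_hinge",.084),("feeder_spent",0),("feeder_full",0),("tray_empty",.004),("tray",0),("spent_roll",.02)]:
        for s in manip.tip_of(t,n)[:2]: print(n,"tip",t,round(s["conf"],2),np.round(s["location"]),np.round(atz(c,s["location"],z),3))
E
```

```text
top spent_roll 0.64 [260. 175.] [ 0.529 -0.011  0.094] [ 0.481 -0.039  0.013] [0.578 0.018 0.138]
top full_roll 0.57 [382. 207.] [ 0.455 -0.292  0.079] [ 0.418 -0.344  0.018] [ 0.507 -0.255  0.132]
top keeper_spent 0.65 [258. 172.] [ 0.531 -0.012  0.094] [ 0.481 -0.044  0.013] [0.576 0.018 0.138]
top keeper_full 0.88 [383. 186.] [ 0.492 -0.282  0.094] [ 0.448 -0.317  0.016] [ 0.55  -0.265  0.138]
top keeper_spent_knob 0.87 [260. 171.] [ 0.531 -0.012  0.094] [ 0.481 -0.044  0.013] [0.591 0.023 0.138]
top feeder_spent 0.86 [260. 179.] [ 0.509 -0.021  0.016] [ 0.415 -0.083 -0.002] [0.596 0.041 0.138]
top feeder_full 0.74 [371. 181.] [ 0.505 -0.276  0.016] [ 0.387 -0.366 -0.003] [ 0.577 -0.221  0.138]
top tray 0.68 [140. 200.] [0.463 0.284 0.004] [ 0.352  0.2   -0.004] [0.587 0.374 0.066]
top bare_core 0.74 [130. 184.] [0.511 0.289 0.042] [ 0.493  0.276 -0.   ] [0.527 0.31  0.067]
top jar 0.8 [195. 215.] [0.43  0.138 0.053] [ 0.41   0.123 -0.004] [0.451 0.167 0.058]
top screwdriver 0.83 [313. 232.] [ 0.393 -0.141  0.022] [ 0.353 -0.163 -0.004] [ 0.487 -0.126  0.028]
top tip keeper_spent_
[... 1592 characters left out ...]
158 0.057]
scene screwdriver 0.67 [175. 238.] [ 0.399 -0.149  0.018] [ 0.33  -0.163 -0.002] [ 0.495 -0.11   0.028]
scene screwdriver 0.44 [259. 191.] [ 0.508 -0.005  0.095] [ 0.392 -0.042  0.001] [0.576 0.129 0.138]
scene tip keeper_spent_knob 0.88 [253. 174.] [0.488 0.013 0.118]
scene tip keeper_spent_hinge 0.87 [271. 205.] [ 0.553 -0.021  0.084]
scene tip feeder_spent 0.59 [246. 227.] [ 0.489 -0.02   0.   ]
scene tip feeder_full 0.62 [138. 307.] [ 0.463 -0.297  0.   ]
scene tip tray_empty 0.63 [282. 165.] [0.413 0.274 0.004]
scene tip tray 0.72 [299. 169.] [0.462 0.284 0.   ]
scene tip tray 0.56 [138. 305.] [ 0.459 -0.294  0.   ]
scene tip spent_roll 0.63 [244. 221.] [ 0.49  -0.025  0.02 ]
```

View pics/top0.png

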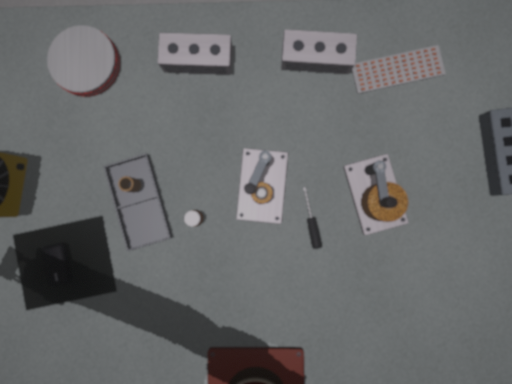

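View pics/scene0.png

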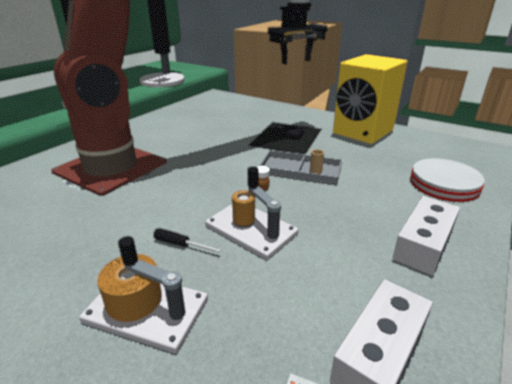

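The top view shows feeder_spent at about (262,190), with its arm already slightly open (knob near 251,187). The tray is at (140,200), with its empty half at the bottom (146,222). Next I'll refine the geometry from depth.

```bash
cat > fit.py <<'E'
from h import *
from scipy.optimize import least_squares
def circ(q):
    return least_squares(lambda p:np.hypot(q[:,0]-p[0],q[:,1]-p[1])-p[2],[*q[:,:2].mean(0),.02],loss='soft_l1',f_scale=.002).x
for n in("top","scene"):
    c=cam(n); P=cloud(c,np.load(n+".npy")).reshape(-1,3); P=P[~np.isnan(P[:,0])]
    def box(x0,x1,y0,y1,z0,z1): return P[(P[:,0]>x0)&(P[:,0]<x1)&(P[:,1]>y0)&(P[:,1]<y1)&(P[:,2]>z0)&(P[:,2]<z1)]
    def rect(q):
        r=cv2.minAreaRect((q[:,:2]*1000).astype(np.float32)); return np.round(np.array(r[0])),np.round(r[1]),round(r[2],1)
    B=(.40,.62,-.1,.06)
    q=box(*B,.127,.15); print(n,"knobtop",len(q),q.mean(0).round(4),(q.max(0)-q.min(0)).round(3))
    q=box(*B,.088,.11); print(n,"arm",len(q),rect(q),np.percentile(q[:,2],[5,50,95,100]).round(3))
    q=box(*B,.012,.02); print(n,"plate",len(q),rect(q))
    q=box(*B,.077,.083); print(n,"rolltop",len(q),q.mean(0).round(4))
    q=box(.44,.54,-.07,.04,.028,.076); print(n,"rollside",len(q),circ(q).round(4))
    q=box(.33,.61,.18,.4,.012,.03); print(n,"traywall",len(q),rect(q))
    q=box(.46,.56,.24,.34,.05,.08); print(n,"core",len(q),q.mean(0).round(4))
print(cam("top")[3][:3,3],cam("scene")[3][:3,3])
E
python3 fit.py
```

```text
top knobtop 95 [0.4926 0.0065 0.1351] [0.023 0.023 0.006]
top arm 352 (array([532., -11.]), array([ 27., 101.]), 63.2) [0.091 0.094 0.097 0.109]
top plate 2370 (array([506., -21.]), array([110., 175.]), 83.7)
top rolltop 211 [ 0.484  -0.0226  0.0795]
top rollside 108 [ 0.4854 -0.0191  0.0098]
top traywall 857 (array([470., 283.]), array([216., 112.]), 16.1)
top core 119 [0.5107 0.2938 0.0605]
scene knobtop 92 [0.4928 0.0035 0.1336] [0.023 0.025 0.011]
scene arm 384 (array([531., -11.]), array([29., 99.]), 63.0) [0.09  0.094 0.106 0.109]
scene plate 1871 (array([503., -21.]), array([112., 176.]), 83.8)
scene rolltop 225 [ 0.4953 -0.0239  0.0799]
scene rollside 479 [ 0.4859 -0.023   0.0201]
scene traywall 794 (array([467., 282.]), array([216., 115.]), 16.1)
scene core 118 [0.5092 0.2926 0.0585]
[ 0.44658921 -0.01394248  0.8993517 ] [ 0.8524478  -0.52886505  0.47987243]
```

```bash
python3 - <<'E'
from h import *
o=manip.get_obs(); print(o); print(R.from_euler('xyz',o["orientation"]).as_matrix().round(3), manip.grip_depth)
E
python3 -m pendant '16 -45 0 0 0 0 1; 16 -45 0 0 0 0 1; 16 -45 0 0 0 0 1; 16 -45 0 0 0 0 1'
```

```text
{'time': 1.9, 'joint_positions': array([-1.22420429,  0.33321071,  0.03989761,  1.46538876, -0.01336795,
        1.3432718 , -0.05848043]), 'qd': array([-0.00043403, -0.00057034,  0.00080522,  0.00026062,  0.00156932,
       -0.00062697, -0.00144282]), 'effort': array([ 5.53999939e-05, -6.56108522e+01,  1.33292980e+00, -4.04052901e+01,
       -5.99121815e-02,  3.51894158e-02,  4.35138679e-05]), 'eef_pos': array([0.28027717, 0.58645433, 0.18374445]), 'orientation': array([-3.14158112e+00,  2.39130070e-05,  2.69579922e+00]), 'force': array([ 0.45674142,  0.85715804, -0.00136843]), 'ft_torque': array([0.04400759, 0.02963073, 0.02712712]), 'grasp_force': 0.0, 'gripper_width': 1.0001838441738469}
[[-0.902  0.431  0.   ]
 [ 0.431  0.902 -0.   ]
 [-0.    -0.    -1.   ]] -0.0187
time: 2.3
eef_pos: [0.3447, 0.4047, 0.1838]
orientation: [3.141, -0.0, 2.696]
force: [1.3, -0.1, 1.2]
gripper_width: 0.996
grasp_force: 0.0
```

```bash
python3 -m pendant '15 -40 0 0 0 0 1; 15 -40 0 0 0 0 1; 15 -40 0 0 0 0 1; 15 -40 0 0 0 0 1; 15 -40 0 0 0 0 1; 15 -40 0 0 0 0 1; 15 -40 0 0 0 0 1; 15 -40 0 0 0 0 1; 15 -40 0 0 0 0 1; 13 -40 0 0 0 0 1; 0 0 0 0 0 0 1; 0 0 0 0 0 0 1'
python3 - <<'E'
from h import *
c=cam("wrist"); im,d=manip.read_camera("wrist"); cv2.imwrite("pics/w1.png",im)
P=cloud(c,d).reshape(-1,3)
q=P[(P[:,2]>.127)&(P[:,2]<.142)&(abs(P[:,0]-.49)<.06)&(abs(P[:,1])<.06)]
print(manip.get_obs()["eef_pos"],len(q),q.mean(0),q.min(0),q.max(0))
for s in manip.tip_of("keeper_spent_knob","wrist"): print(s["conf"],atz(c,s["location"],.118))
E
```

```text
time: 3.5
eef_pos: [0.4923, 0.0057, 0.1838]
orientation: [3.141, -0.0, 2.693]
force: [0.0, 1.0, -0.4]
gripper_width: 1.002
grasp_force: 0.0
[0.49215088 0.00695183 0.18373888] 538 [0.48875837 0.00717624 0.13527461] [ 0.47802511 -0.00516711  0.12702337] [0.50104603 0.01846721 0.13770295]
0.71 [0.48847526 0.00746743 0.118     ]
```

View pics/w1.png

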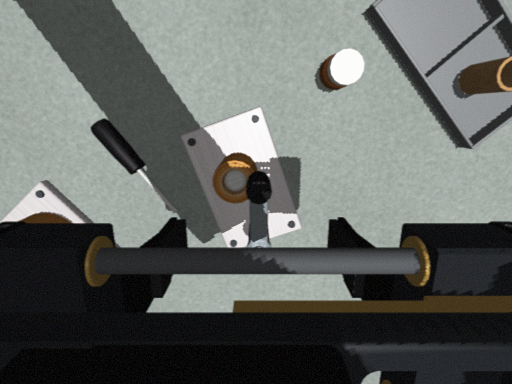

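The wrist view shows the knob at (259,187), midway between the open fingers at columns 185 and 330. I'll descend and grip it.

```bash
python3 -m pendant '-2 0 -20 0 0 0 1; 0 0 -20 0 0 0 1; 0 0 -20 0 0 0 1; 0 0 -18 0 0 0 1; 0 0 0 0 0 0 0.2; 0 0 0 0 0 0 0.2; 0 0 0 0 0 0 0.2; 0 0 0 0 0 0 0.2; 0 0 0 0 0 0 0.2; 0 0 0 0 0 0 0.2; 0 0 0 0 0 0 0.2; 0 0 0 0 0 0 0.2'
```

```text
time: 4.8
eef_pos: [0.4903, 0.0064, 0.1058]
orientation: [-3.142, -0.0, 2.696]
force: [-0.0, 0.3, 0.1]
gripper_width: 0.356
grasp_force: 0.0
```

```bash
python3 -m pendant '0 0 0 0 0 0 0.2; 0 0 0 0 0 0 0.2; 0 0 0 0 0 0 0.2; 0 0 0 0 0 0 0.2; 0 0 0 0 0 0 0.2'
python3 - <<'E'
import numpy as np
h=np.array([565,-27.5]); k0=np.array([490.5,6.])
a0=np.arctan2(*(k0-h)[::-1]); print(np.degrees(a0),np.hypot(*(k0-h)))
a=np.radians(np.linspace(np.degrees(a0),173.7-96,13)); p=h+np.hypot(*(k0-h))*np.stack([np.cos(a),np.sin(a)],1); print(np.diff(p,axis=0).round(1))
E
```

```text
time: 5.3
eef_pos: [0.4903, 0.0064, 0.1058]
orientation: [-3.142, 0.0, 2.696]
force: [0.7, 0.2, -0.4]
gripper_width: 0.2
grasp_force: 0.0
155.7882456890303 81.68537200747757
[[ 4.3  8.2]
 [ 5.2  7.7]
 [ 6.   7.1]
 [ 6.8  6.3]
 [ 7.5  5.5]
 [ 8.   4.6]
 [ 8.5  3.7]
 [ 8.9  2.7]
 [ 9.1  1.7]
 [ 9.3  0.6]
 [ 9.3 -0.4]
 [ 9.2 -1.5]]
```

The fingers closed to 17 mm, less than the knob's thickness, with no force reading. I need to look.

Run:
```python
from h import *
ims=[]
for n in("scene","top"):
    c=cam(n); im,d=manip.read_camera(n)
    P=cloud(c,d).reshape(-1,3)
    q=P[(P[:,2]>.085)&(P[:,2]<.14)&(abs(P[:,0]-.52)<.08)&(abs(P[:,1])<.08)]
    print(n,len(q),q.mean(0)); ims.append(im)
    for s in manip.tip_of("keeper_spent_knob",n): print(s["conf"],s["location"],atz(c,s["location"],.118))
im,d=manip.read_camera("wrist")
a=cv2.resize(ims[0][130:280,160:360],(400,300)); b=cv2.resize(im,(400,300)); cv2.imwrite("pics/s2.png",np.hstack([a,b]))
```

```text
scene 595 [ 0.52104351 -0.01117101  0.10346218]
0.79 [253.1, 174.5] [0.48874249 0.0116016  0.118     ]
0.17 [298.4, 168.4] [0.55538617 0.08745779 0.118     ]
top 0 [nan nan nan]<stdin>:7: RuntimeWarning: Mean of empty slice.
  ret = um.true_divide(
```

View pics/s2.png

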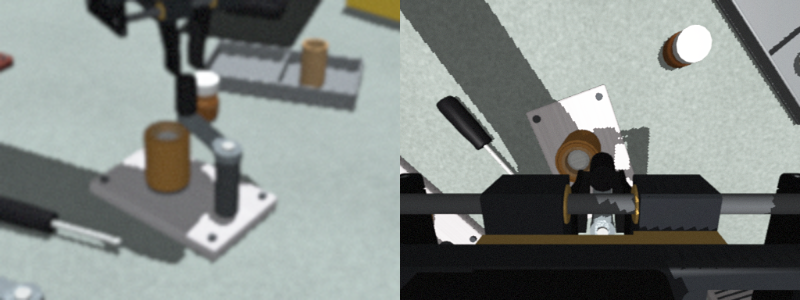

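The crop shows the knob (185,95 left panel) untouched, with the fingers' tips apparently just behind or above it. I'll project the TCP into the scene camera to find the real tip position.

Run:
```python
from h import *
c=cam("scene"); f,cx,cy,T=c
im,d=manip.read_camera("scene"); P=cloud(c,d)
def px(p):
    q=T[:3,:3].T@(np.array(p)-T[:3,3]); return np.array([f*q[0]/q[2]+cx,f*q[1]/q[2]+cy])
o=manip.get_obs(); e=o["eef_pos"]; print(e,px(e),px(e+[0,0,.05]),"knob top",px([.4925,.005,.136]),o["force"],o["gripper_width"])
big=cv2.resize(im[110:230,190:350],(800,600),interpolation=cv2.INTER_CUBIC)
for p,col in((e,(0,0,255)),(e+[0,0,.05],(0,255,0)),([.4925,.005,.136],(255,0,255))):
    u=(px(p)-[190,110])*5; cv2.circle(big,tuple(int(x) for x in u),4,col,-1)
cv2.imwrite("pics/s3.png",big)
for r in range(140,190,4): print(r,[tuple((P[r,k]*1000).round().astype(int).tolist()) if d[r,k]>0 else 0 for k in range(242,266,4)])
```

```text
[0.4902804  0.00640645 0.10574883] [252.36635999 180.81211885] [252.19958704 159.44912839] knob top [252.78398479 168.61247055] [ 0.83910024  0.14785122 -0.0280478 ] 0.19976673923122473
140 [(505, -47, 222), (510, -42, 221), (232, 376, 2), (488, 17, 194), (497, 18, 196), (506, 17, 198)]
144 [(483, -18, 197), (490, -14, 197), (254, 344, 5), (489, 16, 186), (502, 10, 191), (507, 17, 190)]
148 [(481, -14, 187), (490, -15, 189), (493, -5, 186), (487, 19, 176), (502, 10, 183), (507, 18, 181)]
152 [(477, -9, 175), (492, -17, 182), (282, 302, 1), (490, 14, 169), (502, 10, 174), (507, 17, 173)]
156 [(473, -5, 164), (489, -13, 171), (493, -5, 169), (487, 19, 158), (502, 10, 165), (330, 297, 1)]
160 [(473, -5, 155), (488, -12, 162), (493, -6, 160), (488, 16, 150), (501, 11, 155), (370, 233, 26)]
164 [(474, -7, 146), (488, -13, 153), (493, -5, 151), (338, 241, 1), (501, 11, 146), (374, 227, 17)]
168 [(322, 202, 0), (331, 210, -1), (486, 4, 136), (494, 7, 137), (499, 14, 135), (427, 144, 57)]
172 [(338, 180, 2), (346, 187, 1), (491, -3, 131), (499, 0, 132), (501, 11, 128), (437, 129, 55)]
176 [(348, 165, -1), (359, 170, 0), (492, -4, 123), (498, 2, 122), (500, 12, 118), (436, 130, 42)]
180 [(363, 144, 1), 0, (492, -4, 113), (500, -2, 115), (500, 13, 107), (437, 129, 32)]
184 [(373, 130, -1), (383, 134, 0), (491, -4, 103), (499, -1, 105), (499, 14, 97), (438, 127, 21)]
188 [(386, 113, 0), (395, 117, 0), (492, -5, 94), (499, 0, 94), (506, 3, 95), (438, 128, 9)]
```

View pics/s3.png

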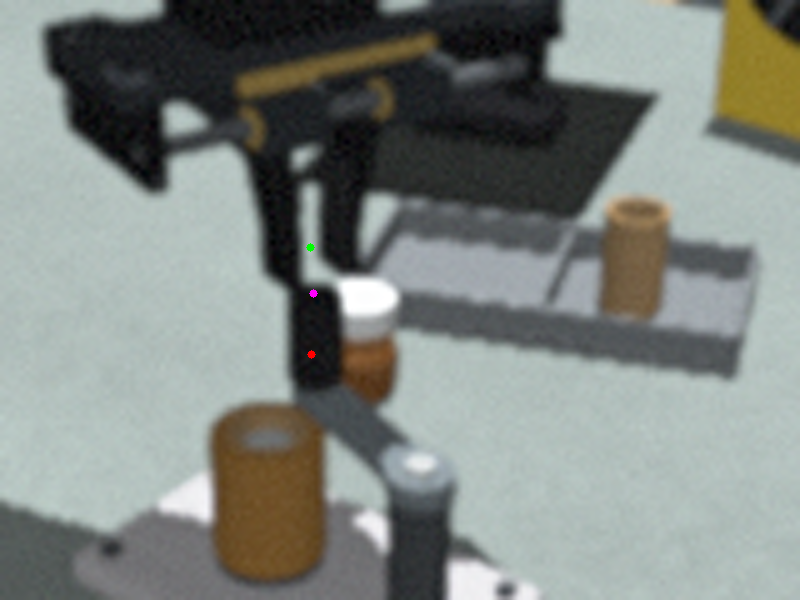

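The real fingertips (crop 285,285 and 350,270) sit at about z 143 mm, while the reported TCP is at 106, so they are above the knob. I'll open and measure the true tip offset at that width.

```bash
cat > tip.py <<'E'
from h import *
o=manip.get_obs(); e=o["eef_pos"]; Rt=R.from_euler('xyz',o["orientation"]).as_matrix()
print(e,o["gripper_width"],o["grasp_force"],o["force"])
for n in("scene",):
    c=cam(n); im,d=manip.read_camera(n); P=cloud(c,d).reshape(-1,3); q=(P-e)@Rt
    dark=im.reshape(-1,3).max(1)<70
    m=(abs(q[:,0])<.02)&(abs(q[:,1])<.065)&(q[:,2]>-.12)&(q[:,2]<.02)&dark
    q=q[m]
    for a in np.arange(-.065,.065,.01):
        s=q[(q[:,1]>=a)&(q[:,1]<a+.01)]
        if len(s)>3: print("tool y",round(a*1000),len(s),"max z",(np.sort(s[:,2])[-3:]*1000).round(),"x",(s[:,0].min()*1000).round(),(s[:,0].max()*1000).round())
E
python3 -m pendant '0 0 0 0 0 0 1; 0 0 0 0 0 0 1; 0 0 0 0 0 0 1; 0 0 0 0 0 0 1; 0 0 0 0 0 0 1; 0 0 0 0 0 0 1; 0 0 0 0 0 0 1; 0 0 0 0 0 0 1; 0 0 0 0 0 0 1; 0 0 0 0 0 0 1; 0 0 0 0 0 0 1; 0 0 0 0 0 0 1; 0 0 0 0 0 0 1'
python3 tip.py
```

```text
time: 6.9
eef_pos: [0.4903, 0.0064, 0.1058]
orientation: [3.142, 0.0, 2.696]
force: [-0.1, -0.2, -0.2]
gripper_width: 0.997
grasp_force: 0.0
[0.49028047 0.00644232 0.10576545] 0.9972992012222542 0.0 [-0.11856571 -0.16121537 -0.23266911]
tool y -65 60 max z [-70. -68. -68.] x -12.0 6.0
tool y -55 121 max z [-43. -42. -42.] x -12.0 5.0
tool y -15 94 max z [11. 11. 13.] x -11.0 5.0
tool y -5 92 max z [11. 12. 12.] x -12.0 7.0
tool y 5 23 max z [11. 12. 12.] x -12.0 2.0
tool y 35 118 max z [-42. -41. -40.] x -9.0 11.0
tool y 45 185 max z [-45. -43. -42.] x -14.0 17.0
tool y 55 16 max z [-86. -83. -79.] x -11.0 -8.0
```

The tips are actually 40 mm behind the reported TCP (tool z ≈ -41), though laterally centred. I'll descend about 42 mm more and grip.

```bash
python3 -m pendant '0 0 -15 0 0 0 1; 0 0 -15 0 0 0 1; 0 0 -11 0 0 0 1; 0 0 0 0 0 0 0.2; 0 0 0 0 0 0 0.2; 0 0 0 0 0 0 0.2; 0 0 0 0 0 0 0.2; 0 0 0 0 0 0 0.2; 0 0 0 0 0 0 0.2; 0 0 0 0 0 0 0.2; 0 0 0 0 0 0 0.2; 0 0 0 0 0 0 0.2; 0 0 0 0 0 0 0.2; 0 0 0 0 0 0 0.2'
```

```text
time: 8.35
eef_pos: [0.4902, 0.0066, 0.0647]
orientation: [3.142, -0.0, 2.696]
force: [0.3, 0.4, 0.8]
gripper_width: 0.265
grasp_force: 30.0
```

Knob gripped. Swinging it along the arc.

```bash
python3 -m pendant '4.3 8.2 0 0 0 -6 0.2; 5.2 7.7 0 0 0 -6 0.2; 6 7 0 0 0 -6 0.2; 6.8 6.3 0 0 0 -6 0.2; 7.4 5.3 0 0 0 -6 0.2; 8 4.4 0 0 0 -6 0.2'
python3 -m pendant '8.4 3.5 0 0 0 -6 0.2; 8.7 2.5 0 0 0 -6 0.2; 9 1.5 0 0 0 -6 0.2; 9 0.5 0 0 0 -6 0.2; 9 -0.5 0 0 0 -6 0.2; 8 -1 0 0 0 -6 0.2; 0 0 0 0 0 0 0.2'
```

```text
time: 8.95
eef_pos: [0.5268, 0.0451, 0.0647]
orientation: [-3.139, -0.001, 2.062]
force: [-7.1, -2.0, 6.7]
gripper_width: 0.265
grasp_force: 30.0
time: 9.65
eef_pos: [0.5798, 0.0529, 0.0646]
orientation: [-3.14, -0.001, 1.437]
force: [-4.3, 5.1, 6.2]
gripper_width: 0.266
grasp_force: 30.0
```

```bash
python3 -m pendant '0 0 0 0 0 0 0.7; 0 0 0 0 0 0 0.7; 0 0 0 0 0 0 0.7; 0 0 0 0 0 0 0.7; 0 0 0 0 0 0 0.7; 0 0 15 0 0 0 1; 0 0 20 0 0 0 1; 0 0 25 0 0 0 1; 0 0 0 0 0 0 1'
python3 -m pendant '-8.5 -6.7 0 0 0 8.3 1; -8.5 -6.7 0 0 0 8.3 1; -8.5 -6.7 0 0 0 8.3 1; -8.5 -6.7 0 0 0 8.3 1; -8.5 -6.7 0 0 0 8.3 1; -8.5 -6.7 0 0 0 8.3 1; -8.5 -6.7 0 0 0 8.3 1; -8.5 -6.7 0 0 0 8.3 1; -8.5 -6.7 0 0 0 8.3 1; -8.5 -6.7 0 0 0 8.3 1; -8.5 -6.7 0 0 0 8.3 1; 0 0 0 0 0 0 1; 0 0 0 0 0 0 1'
python3 - <<'E'
from h import *
c=cam("wrist"); im,d=manip.read_camera("wrist"); cv2.imwrite("pics/w4.png",im); P=cloud(c,d).reshape(-1,3)
o=manip.get_obs(); print(o["eef_pos"],np.degrees(o["orientation"]))
def near(z0,z1,x,y,r):
    q=P[(P[:,2]>z0)&(P[:,2]<z1)&(np.hypot(P[:,0]-x,P[:,1]-y)<r)]; 
    print(len(q), len(q) and (q.mean(0).round(4),q.min(0).round(3),q.max(0).round(3)))
near(.076,.084,.486,-.021,.035)
near(.070,.0759,.486,-.021,.02)
near(.126,.14,.58,.05,.04)
sc=cam("scene"); im2,d2=manip.read_camera("scene"); P=cloud(sc,d2).reshape(-1,3); near(.127,.14,.58,.05,.04)
E
```

```text
time: 10.55
eef_pos: [0.5824, 0.0517, 0.1291]
orientation: [3.136, -0.002, 1.439]
force: [0.4, 0.2, 0.7]
gripper_width: 0.957
grasp_force: 0.0
time: 11.85
eef_pos: [0.4869, -0.0217, 0.1252]
orientation: [3.141, 0.001, 3.028]
force: [0.3, 0.5, -0.8]
gripper_width: 1.0
grasp_force: 0.0
[ 0.48702504 -0.02147239  0.12504674] [1.79981822e+02 3.43923162e-02 1.73530401e+02]
1646 (array([ 0.4816, -0.019 ,  0.0799]), array([ 0.458, -0.044,  0.076]), array([0.507, 0.006, 0.083]))
561 (array([ 0.4834, -0.0192,  0.0739]), array([ 0.471, -0.033,  0.07 ]), array([ 0.497, -0.006,  0.076]))
20 (array([0.567 , 0.0481, 0.1283]), array([0.566, 0.045, 0.126]), array([0.568, 0.051, 0.131]))
93 (array([0.5798, 0.0473, 0.1338]), array([0.566, 0.039, 0.128]), array([0.59 , 0.061, 0.138]))
```

View pics/w4.png

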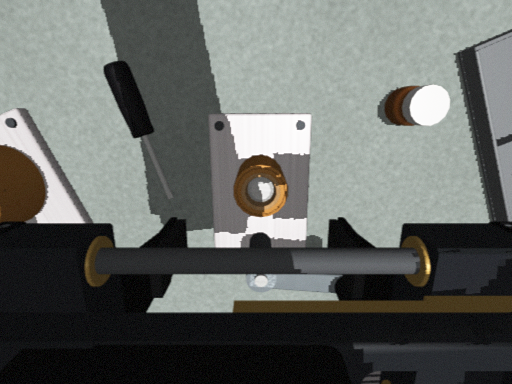

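The view shows the arm open (hinge cap at 262,281, arm pointing right) and the roll at (261,187), centred between the fingers. From the knob position, the joint is at about 1.65 rad. I'll go down and grip.

```bash
python3 -m pendant '-2 1 -20 0 0 0 1; 0 0 -20 0 0 0 1; 0 0 -20 0 0 0 1; 0 0 -15 0 0 0 1; 0 0 0 0 0 0 1'
python3 -m pendant '0 0 -10 0 0 0 1; 0 0 -10 0 0 0 1; 0 0 -10 0 0 0 1; 0 0 -5 0 0 0 1; 0 0 0 0 0 0 0.5; 0 0 0 0 0 0 0.5; 0 0 0 0 0 0 0.5; 0 0 0 0 0 0 0.5; 0 0 0 0 0 0 0.5; 0 0 0 0 0 0 0.5; 0 0 0 0 0 0 0.5; 0 0 0 0 0 0 0.5; 0 0 0 0 0 0 0.5'
```

```text
time: 12.45
eef_pos: [0.4834, -0.0207, 0.048]
orientation: [-3.14, -0.003, 3.031]
force: [0.2, 0.6, 0.2]
gripper_width: 1.001
grasp_force: 0.0
time: 13.75
eef_pos: [0.4848, -0.0205, 0.015]
orientation: [3.141, 0.0, 3.033]
force: [0.2, 2.6, 3.4]
gripper_width: 0.56
grasp_force: 30.0
```

```bash
python3 -m pendant '0 0 5 0 0 0 0.5; 0 0 10 0 0 0 0.5; 0 0 10 0 0 0 0.5; 0 0 10 0 0 0 0.5; 0 0 10 0 0 0 0.5; 0 0 10 0 0 0 0.5; 0 0 10 0 0 0 0.5; 0 0 10 0 0 0 0.5; 0 0 10 0 0 0 0.5; 0 0 8 0 0 0 0.5; 0 0 0 0 0 0 0.5; 0 0 0 0 0 0 0.5'
python3 - <<'E'
from h import *
c=cam("scene"); im,d=manip.read_camera("scene"); P=cloud(c,d)
s=manip.silhouettes("spent_roll","scene")[0]; q=P[s["pixels"]]; q=q[np.hypot(q[:,0]-.485,q[:,1]+.02)<.05]
print(s["conf"],len(q),np.percentile(q,[2,50,98],axis=0).round(3)); cv2.imwrite("pics/s5.png",cv2.resize(im[90:270,160:400],(800,600)))
E
```

```text
time: 14.95
eef_pos: [0.4845, -0.0209, 0.1077]
orientation: [3.142, -0.0, 3.033]
force: [-0.7, -0.2, -1.4]
gripper_width: 0.56
grasp_force: 30.0
0.97 698 [[ 0.469 -0.046  0.116]
 [ 0.497 -0.034  0.149]
 [ 0.507  0.001  0.174]]
```

View pics/s5.png

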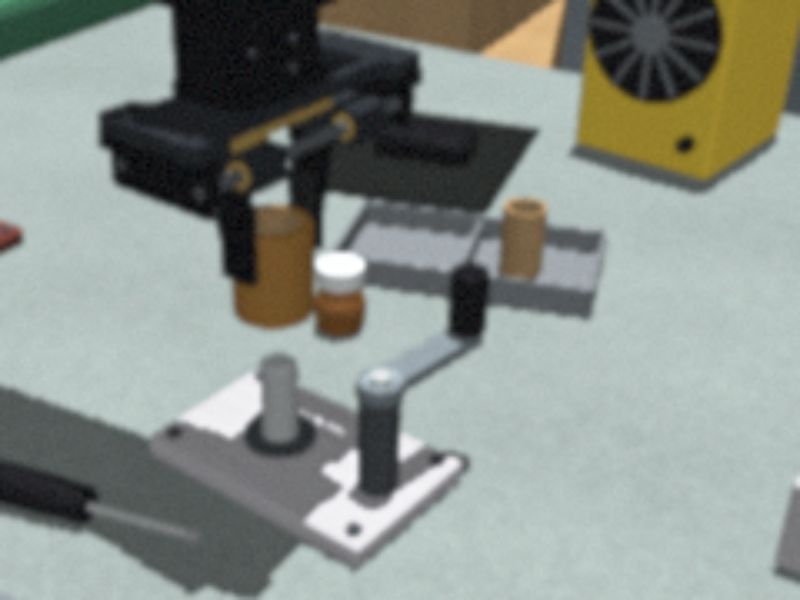

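The roll (crop 272,265) hangs upright, clear of the spindle, and the arm is open. Carrying it to the tray.

```bash
python3 -m pendant '-3 10 0 0 0 0 0.5; -4 20 0 0 0 0 0.5; -6 25 0 0 0 0 0.5; -6 25 0 0 0 0 0.5; -6 25 0 0 0 0 0.5; -6 25 0 0 0 0 0.5; -6 25 0 0 0 0 0.5; -6 25 0 0 0 0 0.5; -6 25 0 0 0 0 0.5; -6 25 0 0 0 0 0.5; -5 25 0 0 0 0 0.5; -4 20 0 0 0 0 0.5; -3 14 0 0 0 0 0.5; 0 0 0 0 0 0 0.5; 0 0 0 0 0 0 0.5'
python3 - <<'E'
from h import *
c=cam("scene"); im,d=manip.read_camera("scene"); P=cloud(c,d)
e=manip.get_obs()["eef_pos"]; print(e)
s=manip.silhouettes("spent_roll","scene")[0]; q=P[s["pixels"]]; q=q[np.hypot(q[:,0]-e[0],q[:,1]-e[1])<.05]
print(s["conf"],len(q),np.percentile(q,[2,50,98],axis=0).round(3))
q=P.reshape(-1,3); q=q[(q[:,0]>.33)&(q[:,0]<.61)&(q[:,1]>.18)&(q[:,1]<.4)&(q[:,2]>.012)&(q[:,2]<.03)]; print(cv2.minAreaRect((q[:,:2]*1000).astype(np.float32)))
E
```

```text
time: 16.55
eef_pos: [0.4175, 0.2675, 0.1075]
orientation: [-3.141, -0.0, 3.033]
force: [-0.3, 0.4, -1.1]
gripper_width: 0.555
grasp_force: 30.0
[0.41776867 0.26702352 0.10758342]
0.71 370 [[0.402 0.242 0.115]
 [0.43  0.252 0.143]
 [0.44  0.285 0.173]]
((466.982666015625, 281.97467041015625), (215.37188720703125, 115.86221313476562), 16.080678939819336)
```

```bash
python3 -m pendant '0 0 -10 0 0 0 0.5; 0 0 -20 0 0 0 0.5; 0 0 -20 0 0 0 0.5; 0 0 -20 0 0 0 0.5; 0 0 -15 0 0 0 0.5; 0 0 -10 0 0 0 0.5; 0 0 -5 0 0 0 0.5; 0 0 0 0 0 0 0.5'
python3 -m pendant '0 0 -2 0 0 0 0.5; 0 0 -2 0 0 0 0.5; 0 0 -2 0 0 0 0.5; 0 0 0 0 0 0 0.5'
```

```text
time: 17.45
eef_pos: [0.4174, 0.2677, 0.0073]
orientation: [-3.141, -0.001, 3.032]
force: [-0.3, -0.0, -1.0]
gripper_width: 0.558
grasp_force: 30.0
time: 17.85
eef_pos: [0.4175, 0.2682, 0.0017]
orientation: [3.142, 0.0, 3.033]
force: [0.1, -0.6, -1.3]
gripper_width: 0.56
grasp_force: 30.0
```

```bash
python3 -m pendant '0 0 -1 0 0 0 0.5; 0 0 0 0 0 0 0.5'; python3 -m pendant '0 0 -1 0 0 0 0.5; 0 0 0 0 0 0 0.5'
```

```text
time: 18.05
eef_pos: [0.4175, 0.2682, 0.0007]
orientation: [3.142, 0.0, 3.033]
force: [-0.0, 0.1, -0.2]
gripper_width: 0.561
grasp_force: 30.0
time: 18.25
eef_pos: [0.4175, 0.2681, -0.0004]
orientation: [-3.141, -0.0, 3.033]
force: [0.7, -0.1, -0.2]
gripper_width: 0.552
grasp_force: 30.0
```

```bash
python3 -m pendant '0 0 -1 0 0 0 0.5; 0 0 0 0 0 0 0.5'; python3 -m pendant '0 0 -0.5 0 0 0 0.5; 0 0 0 0 0 0 0.5'
```

```text
time: 18.45
eef_pos: [0.4176, 0.2682, -0.001]
orientation: [3.141, 0.0, 3.033]
force: [-1.4, -0.6, 3.2]
gripper_width: 0.558
grasp_force: 30.0
time: 18.65
eef_pos: [0.4177, 0.2682, -0.0011]
orientation: [3.141, -0.0, 3.033]
force: [-3.9, -1.5, 10.3]
gripper_width: 0.56
grasp_force: 30.0
```

Contact felt. Releasing slowly and retreating straight up.

```bash
python3 -m pendant '0 0 0.5 0 0 0 0.6; 0 0 0 0 0 0 0.7; 0 0 0 0 0 0 0.8; 0 0 0 0 0 0 0.8; 0 0 0 0 0 0 0.8; 0 0 0 0 0 0 0.8; 0 0 0 0 0 0 0.8; 0 0 10 0 0 0 0.8; 0 0 20 0 0 0 0.8; 0 0 30 0 0 0 0.8; 0 0 40 0 0 0 0.8; 0 0 40 0 0 0 0.8; 0 0 0 0 0 0 0.8; 0 0 0 0 0 0 0.8'
python3 - <<'E'
from h import *
c=cam("wrist"); im,d=manip.read_camera("wrist"); P=cloud(c,d).reshape(-1,3)
q=P[(P[:,2]>.058)&(P[:,2]<.07)&(np.hypot(P[:,0]-.4175,P[:,1]-.268)<.04)]; print("wrist top",len(q),q.mean(0),q.min(0),q.max(0))
c=cam("scene"); im2,d=manip.read_camera("scene"); P=cloud(c,d).reshape(-1,3)
q=P[(P[:,2]>.03)&(P[:,2]<.08)&(np.hypot(P[:,0]-.4175,P[:,1]-.268)<.05)]; print("scene",len(q),q.mean(0),q.min(0),q.max(0))
q=P[(P[:,2]>.127)&(P[:,2]<.14)&(np.hypot(P[:,0]-.58,P[:,1]-.05)<.04)]; print("knob",q.mean(0))
cv2.imwrite("pics/f6.png",np.hstack([cv2.resize(im,(400,300)),cv2.resize(im2[80:350,60:420],(400,300))]))
E
```

```text
time: 20.05
eef_pos: [0.4181, 0.2686, 0.1401]
orientation: [3.139, 0.002, 3.033]
force: [-0.4, 0.4, -1.3]
gripper_width: 0.805
grasp_force: 0.0
wrist top 1341 [0.41408936 0.26774701 0.06379443] [0.39053936 0.24289289 0.05802493] [0.43949211 0.29218072 0.06636676]
scene 296 [0.42090086 0.25757475 0.05265244] [0.39084703 0.24135252 0.03000642] [0.44034646 0.29135585 0.06636135]
knob [0.57992345 0.04719082 0.13369121]
```

View pics/f6.png

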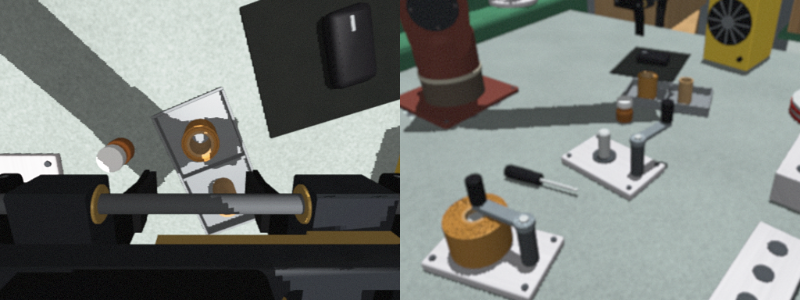

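The roll stands upright and centred in the empty compartment (200,140 left; 648,85 right), with its top at z = 64 mm. The arm is open, and everything else is in place.

```bash
python3 -c "
from workcell import manip
print(manip.hand_in())"
```

```text
the job is handed in; nothing more can be done
None
```

The job is handed in, with no verdict returned: the used-up roll stands upright and released in the tray's empty compartment, its keeper arm is open at about 1.65 rad, and nothing else looked disturbed in the last pictures.

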